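Clamp a foam blank in the eccentric-lock carving vice

TASK

The pink foam blank stands loose in the carving vice, whose sliding jaw is drawn back with its eccentric lock on. With the fingertips alone, push the lock lever right round, clockwise seen from above, so that the eccentric is at its low point, push the sliding jaw forward until the foam is snug between both jaws, and then push the lever fully back so that the jaw is locked there. Nothing is picked up: never force the jaw along while it is locked, let only the jaws move the foam, and leave everything else on the bench where it is.

Things in the scene. Friction and masses are not known exactly. Their poses are not given: they have to be found in the camera images.
- vise: carving vice bolted to the table: dark grey bed 340 x 130 mm, top 20 mm high. Origin on the table under the slide axis; x forward along the slide (to the fixed jaw), y left, z up. The fixed jaw's beech face is at x = 150 mm; both jaws span y -45 to +45 mm and reach 85 mm above the table. Steel ways 36 mm high flank the slide; the cam boss (20 mm high) at the right reaches y = -110 mm
- jaw (a joint): travel of the sliding jaw, m: 0 fully back, 0.10 the most, growing forward. Its front face is at x = this value in the vice's frame, its back face 22 mm behind. 0.080: snug on the 70 mm blank. Eccentric at its low point: slides under about 3 N and stays where left; locked: held against about 20 N
- jaw_back (a point): middle of the sliding jaw's flat upright back face (90 mm wide, free from 45 to 85 mm above the table), 70 mm above the table; behind it lies the flat slide plate, 128 mm long, its top 33 mm above the table (two low ribs on it, 43 mm high)
- cam (a joint): angle of eccentric and lever, rad, growing clockwise from above, stops at 0 and 1.75. 0: high point, locked, lever 25 degrees right of the vice's x axis. Brake off from about 0.6; low point beyond 1.4, the lever pointing back and out to the right. Locked below 0.2. Stays where left; takes about 3 N at the grip, 10 to 20 N to lock near the high point
- lever_grip (a point): the lever's upright black grip, a cylinder 18 mm across standing from 43 to 91 mm above the table; this point lies on its axis, 66 mm above the table and 85 mm from the pivot. The lever below it is a flat steel bar 16 mm wide, its top 43 mm above the table.
- cam_pivot (a point): on the upright axis about which the eccentric and lever turn, fixed to the vice on its right side, 66 mm above the table (the pivot nut below it reaches 51 mm)
- blank: the pink foam blank to be carved: 70 mm along the vice, 84 mm across, a 55 mm high block with a rough-cut rounded top, 77 mm in all, loose, 60 g, standing on the vice bed between the jaws, a few mm away from the fixed jaw and slightly askew. Origin at the middle of its underside; its x axis runs along the vice.
- twine: ball of twine, 68 mm across and 60 mm high, beside the vice (a bystander; origin under its middle)
- gluegun: hot-glue gun lying on its side, about 210 x 120 mm and 34 mm high, left of the vice (a bystander; origin under its middle)
- greenblock: pale green foam block, 62 x 46 x 40 mm, left of the vice (a bystander; origin under its middle)
- marker: marker pen lying flat, 118 mm long, 13 mm high, left of the vice (a bystander; origin under its middle)
- knife: craft knife lying flat, 150 mm long, 16 mm high, right of the vice (a bystander; origin under its middle)
- offcut: small pink foam offcut, 55 x 40 mm, about 30 mm high, right of the vice (a bystander; origin under its middle)
- brushpot: white pot with brushes, 72 mm across, about 210 mm high with its brushes, far right (a bystander; origin under its middle)
Things that resemble listed ones, but are neither listed nor needed, are in the scene too. What is shaped like the blank but blue, red or turquoise is not meant.

How it is judged:
By the outcome, as a careful person would: the job done as asked, in the order asked, and still so for the second after the job is handed in, with the robot touching nothing.
It also fails if it takes over 64 s, if anything falls off the work surface, if the arm or the gripper's body presses on something with over 40 N, if the wrist force passes 120 N, or if a joint passes its speed limit or range.

ROBOT

A 6-joint arm with a two-finger parallel gripper is mounted at the origin on the work surface. World frame = base frame: x ahead of the robot, y to its left, z up, the work surface at z = 0. Lengths are in m, angles in rad, forces in N, time in s.
With the tool pointing down it reaches from about 0.25 to 0.725 m from the base axis. Payload 4 kg.
Tool frame: the origin (TCP) lies on the centre line of the jaws, within the pads' length; the fingertips stand 14 mm ahead of it and the grasp point (between the pads) lies 5 mm behind it; z points along the fingers, x is the direction in which the jaws open and shut, and the axes are right-handed (so a half turn about z gives the same grasp; the last joint's range is limited). The gripper opens to 85 mm and grips with 20 to 120 N. Pads are 22 mm wide; open, the fingers measure 114 mm over their backs; the gripper's body (76 mm by 85 mm) begins 54 mm behind the grasp point. The pads swing forward as they close: fully open they stand 13 mm farther back than shut.
Start: joints at [1.298, 0.241, 0.005, 1.335, 0, 1.571], TCP at [0.135, 0.482, 0.245] pointing down, gripper open.
Joint ranges: [-2.72, 2.72], [-1.05, 1.87], [-1.09, 1.28], [-1.99, 2.15], [-1.42, 1.44], [-3.14, 3.14]. Speed limits (rad/s): [2.79, 2.79, 3.14, 3.14, 3.14, 3.14].

INTERFACE

Orientations are given as a unit quaternion [x, y, z, w].
In Python, from workcell import bot gives the robot as it stands.
- The arm moves only by the tool play_rows, never from a script. Its argument "motion" is a list of rows, each an object with "fingers": the closure, from -1 (fully open) to 1 (shut), so that 0 is half open; "translation": the shift along the tool's x, y, z in cm, a list of three; "roll": the turn about the tool's z in degrees. A call has 1 to 20 rows; each row is the pose to reach, as a shift and turn from the pose commanded when the call began, along the tool's axes at that moment; what a row does not reach only later rows make up. A row lasts 1/12 s, in which the tool goes at most 41.7 mm and 7.16 degrees, less where a joint would pass 70% of its speed; a pose out of reach is approached as far as the arm can. A call with a gripper value outside its range is refused whole. The fingers move at their own pace and stop on an object; the grip force is fixed at half the most. Time passes only in rows, so rows that repeat a pose let the fingers close. It gives the time, the measured TCP pose, the force and the opening at its end, in the units of the state.
- bot.get_obs(): the state, without advancing time (a new reading comes with each control period).
- bot.camera(name): name is "side" or "top" or "wrist"; returns a dict with "pixels" (400x640x3 uint8, red, green, blue), "intrinsics" (3x3 intrinsics, pixels), "world_to_cam" (4x4, takes a point from world to camera coordinates). Camera axes: x right, y down, z forward; pixel columns grow to the right and rows downward; lengths in m; the calibration is good to about 2 mm. A picture is of the moment at which its call begins. There is no depth.
- bot.job_done(): hands the job in, once; it reports no verdict.
The state is a dict: "clock": time; "joint_pos": joint angles; "joint_vel": joint speeds; "tau": joint torques, N m; "eef_pos": TCP position; "tool_rot": TCP orientation; "ft_force": force on the tool from outside, world axes, zero at the start; "ft_torque": the same for the moment, N m; "grip_width": finger opening in m.
Only numpy, scipy, OpenCV 4.12 (cv2) and the standard library are available. Lean on these libraries where they do the work, as an engineer would, in place of code of your own. Each camera call takes 0.05 s, during which the arm holds its last target. There are 200 camera calls.

## Working session

There is one attempt and no reset: what is moved stays moved. The work goes in short steps, Python scripts to look and compute and a tool call to move; the robot and the scene stay as the last step left them, time stands still between calls to the robot, and variables do not carry over. Pictures are saved under pics/ and viewed, about 8 in all and at most 12, crops included, and the job is handed in when it is done.

Besides the shell and the picture viewer there is one more tool, called after "Call:" by a JSON object that holds its "fn" and its "kwargs". play_rows: Moves the arm, as the interface text tells. Its arguments: {"type":"object","properties":{"motion":{"type":"array","items":{"type":"object","properties":{"fingers":{"type":"number"},"translation":{"type":"array","items":{"type":"number"}},"roll":{"type":"number"}}}}},"required":["motion"]}

```bash
mkdir -p pics
python3 - <<'E'
from workcell import bot
import cv2,numpy as np
for n in("top","side"):
    c=bot.camera(n); cv2.imwrite(f"pics/{n}0.png",c["pixels"][:,:,::-1]); print(n,c["intrinsics"].round(1).tolist(),c["world_to_cam"].round(3).tolist())
o=bot.get_obs(); print(o)
E
```

```text
top [[425.9, 0.0, 318.3], [0.0, 425.9, 200.1], [0.0, 0.0, 1.0]] [[0.013, -1.0, 0.017, -0.058], [-0.983, -0.016, -0.181, 0.56], [0.181, -0.015, -0.983, 1.216], [0.0, 0.0, 0.0, 1.0]]
side [[493.2, 0.0, 317.5], [0.0, 493.2, 199.3], [0.0, 0.0, 1.0]] [[-0.922, -0.386, 0.018, 0.508], [-0.259, 0.582, -0.771, 0.203], [0.288, -0.715, -0.637, 1.046], [0.0, 0.0, 0.0, 1.0]]
{'clock': 0.1, 'joint_pos': array([ 1.29797052e+00,  2.41317409e-01,  3.86177057e-03,  1.33521368e+00,
       -3.59181110e-06,  1.57077863e+00]), 'joint_vel': array([-0.00171072, -0.001493  ,  0.00252036,  0.00108787,  0.00284617,
        0.00040209]), 'tau': array([ 3.41242203e-04, -3.73138940e+01,  2.53009379e+01,  1.08522788e-02,
        1.32668829e-04,  8.44123917e-06]), 'eef_pos': array([0.13458146, 0.48098301, 0.24451314]), 'tool_rot': array([ 7.96691798e-01,  6.04385062e-01, -7.45022719e-04,  5.67421342e-04]), 'ft_force': array([-0.43301582,  0.25581185,  0.40405691]), 'ft_torque': array([ 0.02359503, -0.0248779 ,  0.01834262]), 'grip_width': 0.08550861154002963}
```

View pics/top0.png

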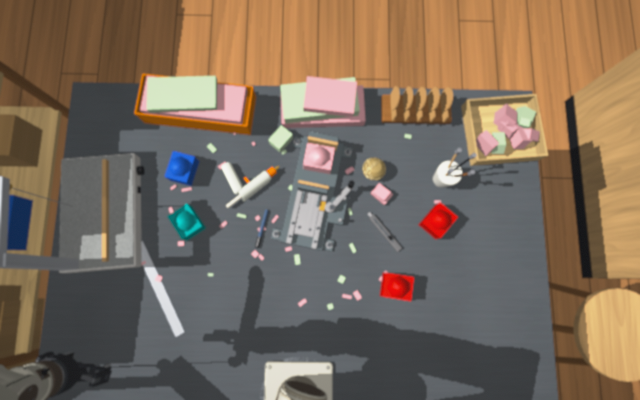

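View pics/side0.png

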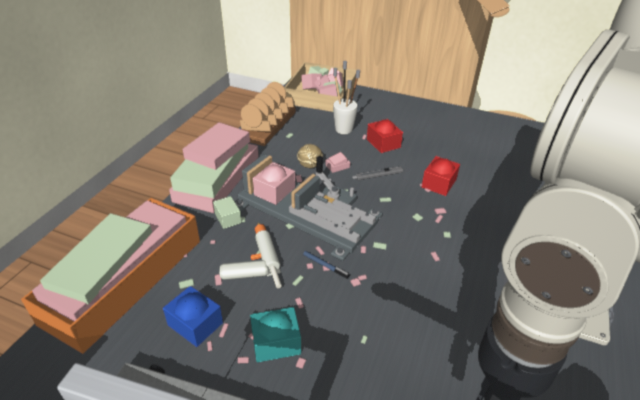

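The vice is at about (315,190) in the top view. The pink blank sits in it at (319,155), and the side view shows it at (273,180). The blue (181,167), turquoise (185,221) and red (438,221), (397,286) look-alikes are not meant. I'll enlarge both views.

Run:
```python
import cv2,numpy as np
a=cv2.imread("pics/top0.png")[125:255,265:405]; b=cv2.imread("pics/side0.png")[140:260,235:385]
a=cv2.resize(a,None,fx=4,fy=4,interpolation=cv2.INTER_CUBIC); b=cv2.resize(b,None,fx=4,fy=4,interpolation=cv2.INTER_CUBIC)
cv2.imwrite("pics/topc.png",a);cv2.imwrite("pics/sidec.png",b)
```

```text
(no output)
```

View pics/topc.png

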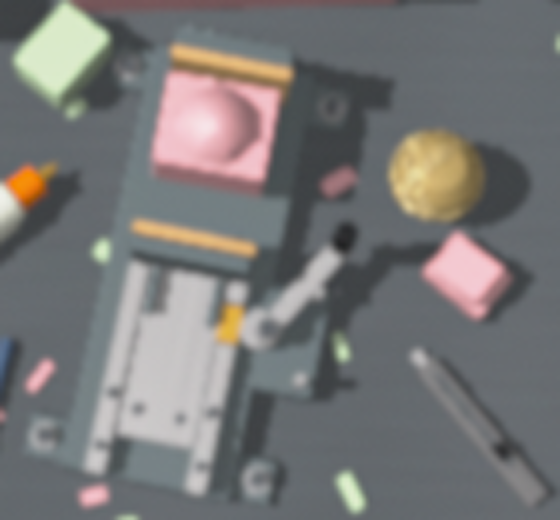

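View pics/sidec.png

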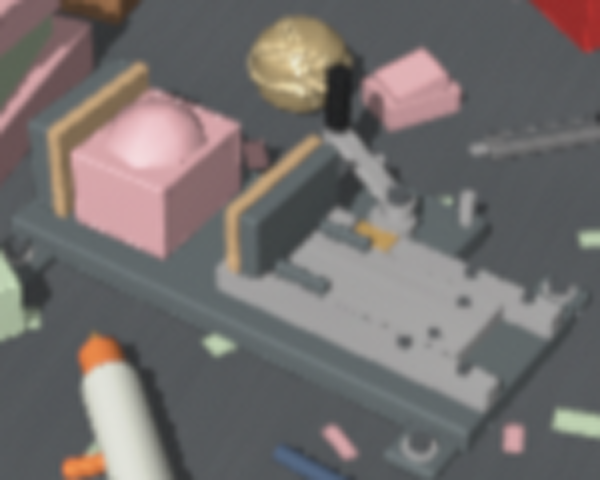

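Top crop: fixed jaw's beech strip runs (172,50)-(292,75), the sliding jaw's (133,225)-(257,250). The black grip is at (345,236) and the pivot nut at (262,328). The pink foam between the jaws is the blank, since it is the only pink one in the vice. The twine (437,175) and offcut (467,272) are beside the lever.

```bash
cat > h.py <<'E'
from workcell import bot
import numpy as np,cv2
def ray(c,p):
    T=c["world_to_cam"];R=T[:3,:3];o=-R.T@T[:3,3]
    d=R.T@np.linalg.inv(c["intrinsics"])@[p[0],p[1],1];return o,d
def onz(c,p,z):
    o,d=ray(c,p);return (o+d*(z-o[2])/d[2])
def proj(c,P):
    q=c["world_to_cam"]@np.r_[P,1];k=c["intrinsics"]@q[:3];return k[:2]/k[2]
E
python3 - <<'E'
from h import *
t=bot.camera("top");s=bot.camera("side")
T=lambda x,y,z:onz(t,(x/4+265-.4,y/4+125-.4),z)
S=lambda x,y,z:onz(s,(x/4+235-.4,y/4+140-.4),z)
hsv=cv2.cvtColor(t["pixels"],cv2.COLOR_RGB2HSV)
m=cv2.inRange(hsv,(10,70,120),(25,255,255)); m[:130]=0;m[200:]=0;m[:,:290]=0;m[:,345:]=0
cs,_=cv2.findContours(m,0,1)
for c in cs:
    if cv2.contourArea(c)>5:
        r=cv2.minAreaRect(c);print("beech",r,onz(t,r[0],.085).round(4),[onz(t,p,.085).round(4)[:2].tolist() for p in cv2.boxPoints(r)])
g=T(345,236,.091);gs=S(341,70,.091);p=T(262,328,.051);ps=S(403,192,.051)
print("grip",g,gs,"pivot",p,ps,np.linalg.norm((g-p)[:2]),np.linalg.norm((gs-ps)[:2]))
for n,f in dict(wayL=(96,472),wayR=(197,492)).items(): print(n,T(*f,.036))
for n,f in dict(bedBL=(72,460),bedBR=(238,490)).items(): print(n,T(*f,.02))
print("twine",T(437,175,.03),"offcut",T(467,275,.03))
E
```

```text
beech ((313.0961608886719, 184.01922607421875), (30.790233612060547, 3.53009033203125), 11.309932708740234) [ 0.6024 -0.0334  0.085 ] [[0.6055, 0.0117], [0.6159, 0.0099], [0.5993, -0.0785], [0.589, -0.0765]]
beech ((322.59613037109375, 141.5192108154297), (30.79022979736328, 5.883483409881592), 11.309932708740234) [ 0.7322 -0.0596  0.085 ] [[0.7318, -0.0131], [0.7498, -0.0162], [0.7327, -0.1063], [0.7148, -0.1029]]
grip [ 0.60418136 -0.14308496  0.091     ] [ 0.60659516 -0.14429269  0.091     ] pivot [ 0.54218318 -0.08501098  0.051     ] [ 0.54142805 -0.09051077  0.051     ] 0.08494917153513201 0.0844940651989227
wayL [0.43486895 0.03619696 0.036     ]
wayR [ 0.42121279 -0.03864441  0.036     ]
bedBL [0.44489169 0.0552358  0.02      ]
bedBR [ 0.42427876 -0.06938051  0.02      ]
twine [ 0.66722939 -0.21966143  0.03      ] offcut [ 0.58913182 -0.24171803  0.03      ]
```

```bash
cat >> h.py <<'E'
def tool(o=None):
    from scipy.spatial.transform import Rotation as R
    o=o or bot.get_obs();M=R.from_quat(o["tool_rot"]).as_matrix();return np.array(o["eef_pos"]),M
def rel(P,ang=None):
    """world target, tool-x heading deg -> translation cm, roll deg"""
    p,M=tool();a=np.degrees(np.arctan2(M[1,0],M[0,0]))
    t=M.T@(np.array(P)-p)*100
    return t.round(1).tolist(), None if ang is None else round((a-ang+180)%360-180,1)
E
python3 -c "
from h import *
print(rel([.6055,-.1437,.17],52))"
```

```text
([-47.5, 62.2, 7.5], np.float64(22.4))
```

Call:
{"fn": "play_rows", "kwargs": {"motion": [{"fingers": 0.3,"translation": [-47.5,62.2,0],"roll": 22.4},{"fingers": 0.3,"translation": [-47.5,62.2,0],"roll": 22.4},{"fingers": 0.3,"translation": [-47.5,62.2,0],"roll": 22.4},{"fingers": 0.3,"translation": [-47.5,62.2,0],"roll": 22.4},{"fingers": 0.3,"translation": [-47.5,62.2,0],"roll": 22.4},{"fingers": 0.3,"translation": [-47.5,62.2,0],"roll": 22.4},{"fingers": 0.3,"translation": [-47.5,62.2,0],"roll": 22.4},{"fingers": 0.3,"translation": [-47.5,62.2,0],"roll": 22.4},{"fingers": 0.3,"translation": [-47.5,62.2,0],"roll": 22.4},{"fingers": 0.3,"translation": [-47.5,62.2,0],"roll": 22.4},{"fingers": 0.3,"translation": [-47.5,62.2,0],"roll": 22.4},{"fingers": 0.3,"translation": [-47.5,62.2,0],"roll": 22.4},{"fingers": 0.3,"translation": [-47.5,62.2,0],"roll": 22.4},{"fingers": 0.3,"translation": [-47.5,62.2,0],"roll": 22.4},{"fingers": 0.3,"translation": [-47.5,62.2,0],"roll": 22.4},{"fingers": 0.3,"translation": [-47.5,62.2,0],"roll": 22.4},{"fingers": 0.3,"translation": [-47.5,62.2,0],"roll": 22.4},{"fingers": 0.3,"translation": [-47.5,62.2,0],"roll": 22.4},{"fingers": 0.3,"translation": [-47.5,62.2,3],"roll": 22.4},{"fingers": 0.3,"translation": [-47.5,62.2,6],"roll": 22.4}]}}

```text
clock: 1.87
eef_pos: [0.6104, -0.1492, 0.186]
tool_rot: [0.9, 0.436, 0.003, 0.003]
ft_force: [0.5, 0.3, -0.2]
grip_width: 0.0296
```

Run:
```python
from h import *
c=bot.camera("wrist"); im=c["pixels"][:,:,::-1].copy()
print(tool()[0],rel([.6055,-.1437,.13],52),bot.get_obs()["grip_width"])
for P in([.6055,-.1437,.091],[.541,-.088,.051]): print(proj(c,P))
cv2.imwrite("pics/w1.png",im)
```

```text
[ 0.60405084 -0.14609189  0.17631533] ([0.3, 0.0, 4.6], np.float64(-0.3)) 0.02986888254574504
[316.71099724 194.29858632]
[321.42699918  67.53877616]
```

View pics/w1.png

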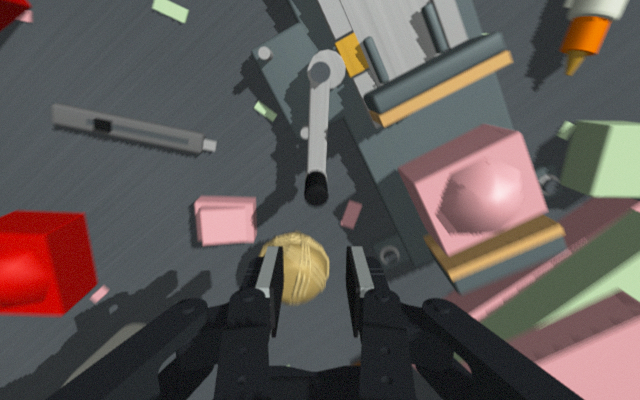

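The wrist view shows the grip top at about (316,193), against a predicted (317,194). The pivot nut is at (326,68), against (321,68). So the grip position is good, and I'll refine the pivot.

Run:
```python
from h import *
c=bot.camera("wrist")
g=onz(c,(316,192),.091);p=onz(c,(326,68),.051);d=(g-p)[:2]
print(g,p,np.linalg.norm(d),np.degrees(np.arctan2(d[1],d[0])))
# sliding jaw: beech ridge front edge top ends
a=onz(c,(383,125),.085);b=onz(c,(513,60),.085);e=onz(c,(440,262),.085);f=onz(c,(560,222),.085)
h=a-b;print(a,b,e,f,np.degrees(np.arctan2(h[0],-h[1])))
print(rel([.6055,-.1437,.069],52))
```

```text
[ 0.59360202 -0.13761431  0.091     ] [ 0.53485401 -0.08225244  0.051     ] 0.08072338986159615 -43.300282526421086
[ 0.58624433 -0.07638944  0.085     ] [0.6033659 0.0084526 0.085    ] [ 0.69427049 -0.1001633   0.085     ] [ 0.71960521 -0.01653193  0.085     ] -11.409354278806251
([0.3, 0.4, 10.9], np.float64(-0.2))
```

Call:
{"fn": "play_rows", "kwargs": {"motion": [{"fingers": 0.3,"translation": [0.3,0.4,3],"roll": 5},{"fingers": 0.3,"translation": [0.3,0.4,5.5],"roll": 5},{"fingers": 0.3,"translation": [0.3,0.4,6.5],"roll": 5},{"fingers": 0.3,"translation": [0.3,0.4,6.5],"roll": 5},{"fingers": 0.3,"translation": [0.3,0.4,6.5],"roll": 5}]}}

```text
clock: 2.38
eef_pos: [0.6108, -0.143, 0.1215]
tool_rot: [0.917, 0.399, 0.0, 0.0]
ft_force: [1.4, 0.4, 0.5]
grip_width: 0.03
```

Run:
```python
from h import *
c=bot.camera("wrist"); im=c["pixels"][:,:,::-1].copy()
print(tool()[0],rel([.6055,-.1437,.069],47),bot.get_obs()["ft_force"])
for P in([.6055,-.1437,.091],[.543,-.085,.051]): print(proj(c,P))
cv2.imwrite("pics/w2.png",im)
```

```text
[ 0.61160294 -0.14328561  0.12252174] ([-0.5, -0.4, 5.4], np.float64(0.0)) [ 0.46473207 -0.40894903  0.08334773]
[307.4583947  239.98160339]
[308.40155968  69.44098967]
```

View pics/w2.png

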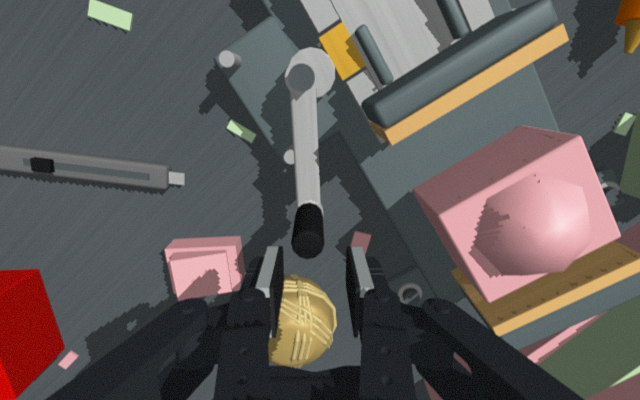

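The wrist view shows the grip top at (308,242), against a predicted (307,240), and the lever upright in the picture. So the lever heading is about -43°. I'll straddle it.

Call:
{"fn": "play_rows", "kwargs": {"motion": [{"fingers": 0.3,"translation": [-0.5,-0.4,0],"roll": 0},{"fingers": 0.3,"translation": [-0.5,-0.4,0.5],"roll": 0},{"fingers": 0.3,"translation": [-0.5,-0.4,2.5],"roll": 0},{"fingers": 0.3,"translation": [-0.5,-0.4,4.5],"roll": 0},{"fingers": 0.3,"translation": [-0.5,-0.4,5.2],"roll": 0},{"fingers": 0.3,"translation": [-0.5,-0.4,5.2],"roll": 0},{"fingers": 0.3,"translation": [-0.5,-0.4,5.2],"roll": 0}]}}

```text
clock: 3.02
eef_pos: [0.6044, -0.1446, 0.0687]
tool_rot: [0.917, 0.398, -0.0, -0.0]
ft_force: [0.4, -0.6, -0.1]
grip_width: 0.0303
```

Run:
```python
from h import *
o=bot.get_obs();print(tool()[0],o["ft_force"],o["grip_width"])
C=np.array([.5433,-.0857])
for f in range(-43,-151,-6):
    r=np.radians(f);print(f,rel([*(C+.085*np.array([np.cos(r),np.sin(r)])),.07],f+90))
```

```text
[ 0.60438667 -0.14458404  0.06872113] [ 0.43748571 -0.58441815 -0.12719809] 0.030274110134832978
-43 ([0.1, 0.0, -0.1], np.float64(-0.0))
-49 ([-0.7, -0.0, -0.1], np.float64(6.0))
-55 ([-1.6, -0.2, -0.1], np.float64(12.0))
-61 ([-2.5, -0.4, -0.1], np.float64(18.0))
-67 ([-3.3, -0.7, -0.1], np.float64(24.0))
-73 ([-4.1, -1.1, -0.1], np.float64(30.0))
-79 ([-4.9, -1.6, -0.1], np.float64(36.0))
-85 ([-5.5, -2.2, -0.1], np.float64(42.0))
-91 ([-6.2, -2.8, -0.1], np.float64(48.0))
-97 ([-6.7, -3.5, -0.1], np.float64(54.0))
-103 ([-7.2, -4.2, -0.1], np.float64(60.0))
-109 ([-7.6, -5.0, -0.1], np.float64(66.0))
-115 ([-7.9, -5.9, -0.1], np.float64(72.0))
-121 ([-8.2, -6.7, -0.1], np.float64(78.0))
-127 ([-8.3, -7.6, -0.1], np.float64(84.0))
-133 ([-8.4, -8.5, -0.1], np.float64(90.0))
-139 ([-8.3, -9.4, -0.1], np.float64(96.0))
-145 ([-8.2, -10.2, -0.1], np.float64(102.0))
```

Call:
{"fn": "play_rows", "kwargs": {"motion": [{"fingers": 0.3,"translation": [-0.7,0,0],"roll": 6},{"fingers": 0.3,"translation": [-1.6,-0.2,0],"roll": 12},{"fingers": 0.3,"translation": [-2.5,-0.4,0],"roll": 18},{"fingers": 0.3,"translation": [-3.3,-0.7,0],"roll": 24},{"fingers": 0.3,"translation": [-4.1,-1.1,0],"roll": 30},{"fingers": 0.3,"translation": [-4.9,-1.6,0],"roll": 36},{"fingers": 0.3,"translation": [-5.5,-2.2,0],"roll": 42},{"fingers": 0.3,"translation": [-5.5,-2.2,0],"roll": 42}]}}

```text
clock: 3.68
eef_pos: [0.5518, -0.1707, 0.0706]
tool_rot: [0.999, 0.042, 0.002, 0.001]
ft_force: [-1.1, 0.4, -0.8]
grip_width: 0.0296
```

Run:
```python
from h import *
o=bot.get_obs();p,M=tool();print(p,np.degrees(np.arctan2(M[1,0],M[0,0])),o["ft_force"],o["grip_width"])
C=np.array([.5433,-.0857]);d=p[:2]-C;print(np.linalg.norm(d),np.degrees(np.arctan2(d[1],d[0])))
for f in range(-91,-135,-6):
    r=np.radians(f);print(f,rel([*(C+.085*np.array([np.cos(r),np.sin(r)])),.07],f+90))
```

```text
[ 0.55180328 -0.1707204   0.0706391 ] 4.825989777150354 [-1.06693122  0.35868136 -0.76876231] 0.02962668064775075
0.08544457172307467 -84.2885782889078
-91 ([-1.0, -0.1, 0.1], np.float64(5.8))
-97 ([-1.9, -0.2, 0.1], np.float64(11.8))
-103 ([-2.7, -0.5, 0.1], np.float64(17.8))
-109 ([-3.6, -0.8, 0.0], np.float64(23.8))
-115 ([-4.4, -1.2, 0.0], np.float64(29.8))
-121 ([-5.1, -1.7, 0.0], np.float64(35.8))
-127 ([-5.8, -2.2, 0.0], np.float64(41.8))
-133 ([-6.4, -2.8, 0.0], np.float64(47.8))
```

Call:
{"fn": "play_rows", "kwargs": {"motion": [{"fingers": 0.3,"translation": [-1.0,-0.1,0],"roll": 6},{"fingers": 0.3,"translation": [-1.9,-0.2,0],"roll": 12},{"fingers": 0.3,"translation": [-2.7,-0.5,0],"roll": 18},{"fingers": 0.3,"translation": [-3.6,-0.8,0],"roll": 24},{"fingers": 0.3,"translation": [-4.4,-1.2,0],"roll": 30},{"fingers": 0.3,"translation": [-5.1,-1.7,0],"roll": 36},{"fingers": 0.3,"translation": [-5.8,-2.2,0],"roll": 42},{"fingers": 0.3,"translation": [-6.4,-2.8,0],"roll": 48},{"fingers": 0.3,"translation": [-6.4,-2.8,0],"roll": 48},{"fingers": 0.3,"translation": [-6.4,-2.8,0],"roll": 48}]}}

```text
clock: 4.52
eef_pos: [0.4853, -0.1474, 0.0694]
tool_rot: [0.931, -0.365, 0.001, -0.0]
ft_force: [0.0, -0.2, -0.6]
grip_width: 0.0302
```

Run:
```python
from h import *
o=bot.get_obs();p,M=tool();print(p,np.degrees(np.arctan2(M[1,0],M[0,0])),o["ft_force"],o["grip_width"])
C=np.array([.5433,-.0857]);d=p[:2]-C;print(np.linalg.norm(d),np.degrees(np.arctan2(d[1],d[0])))
w=bot.camera("wrist");s=bot.camera("side")
cv2.imwrite("pics/ws2.png",np.hstack([cv2.resize(w["pixels"],(400,250)),cv2.resize(s["pixels"][120:280,220:476],(400,250),interpolation=cv2.INTER_CUBIC)])[:,:,::-1])
```

```text
[ 0.48532994 -0.1473636   0.06939105] -42.756466728023724 [ 0.03932264 -0.19552175 -0.58115893] 0.030163451348935364
0.08463407977295959 -133.23162541928514
```

View pics/ws2.png

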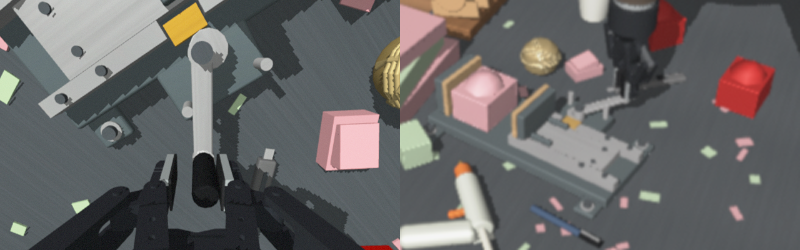

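The lever now points back and to the right: the grip at (205,180) in the wrist half has turned to about -129°, so cam is about 1.6. Next I'll release it, rise, shut the fingers and go behind the jaw.

Run:
```python
from h import *
print(rel([.5496,-.0243,.125],-11))
```

```text
([-3.6, -13.4, -5.6], np.float64(-31.8))
```

Call:
{"fn": "play_rows", "kwargs": {"motion": [{"fingers": 0.3,"translation": [0.4,0,0],"roll": 0},{"fingers": 0.3,"translation": [0.4,0,-1],"roll": 0},{"fingers": 0.3,"translation": [0.4,0,-4],"roll": 0},{"fingers": 0.3,"translation": [0.4,0,-5.6],"roll": 0},{"fingers": 1,"translation": [-1,-4,-5.6],"roll": -7},{"fingers": 1,"translation": [-2.5,-8,-5.6],"roll": -14},{"fingers": 1,"translation": [-3.6,-12,-5.6],"roll": -21},{"fingers": 1,"translation": [-3.6,-13.4,-5.6],"roll": -28},{"fingers": 1,"translation": [-3.6,-13.4,-5.6],"roll": -31.8},{"fingers": 1,"translation": [-3.6,-13.4,-5.6],"roll": -31.8},{"fingers": 1,"translation": [-3.6,-13.4,-5.6],"roll": -31.8},{"fingers": 1,"translation": [-3.6,-13.4,-5.6],"roll": -31.8}]}}

```text
clock: 5.62
eef_pos: [0.5494, -0.0254, 0.1244]
tool_rot: [0.995, -0.099, -0.0, 0.0]
ft_force: [-0.4, 0.1, 0.5]
grip_width: -0.0002
```

Run:
```python
from h import *
o=bot.get_obs();print(tool()[0],o["ft_force"],o["grip_width"],rel([.5496,-.0243,.07],-11))
c=bot.camera("top");O=np.array([.584,-.031]);f=np.array([.9816,-.1908]);l=np.array([.1908,.9816])
cv2.imwrite("pics/w3.png",bot.camera("wrist")["pixels"][:,:,::-1])
w=bot.camera("wrist")
for x in(.024,.002):
  for y in(-.045,.045): print(x,y,proj(w,[*(O+x*f+y*l),.085]))
```

```text
[ 0.54944844 -0.02539617  0.12444621] [-0.39820601  0.13121387  0.45772497] -0.00018077578325691065 ([-0.0, -0.1, 5.4], np.float64(-0.3))
0.024 -0.045 [414.14166942 304.48907465]
0.024 0.045 [429.34280956 154.60738741]
0.002 -0.045 [377.11223494 304.72131876]
0.002 0.045 [386.21181894 154.91218431]
```

View pics/w3.png

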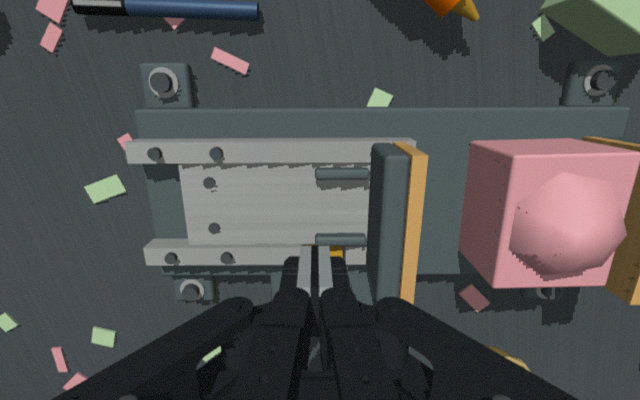

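Call:
{"fn": "play_rows", "kwargs": {"motion": [{"fingers": 1,"translation": [0,0,3],"roll": 0},{"fingers": 1,"translation": [0,0,5.2],"roll": 0},{"fingers": 1,"translation": [0,0,5.2],"roll": 0},{"fingers": 1,"translation": [0.7,0,5.2],"roll": 0},{"fingers": 1,"translation": [1.4,0,5.2],"roll": 0},{"fingers": 1,"translation": [2.0,0,5.2],"roll": 0},{"fingers": 1,"translation": [2.5,0,5.2],"roll": 0},{"fingers": 1,"translation": [3.0,0,5.2],"roll": 0},{"fingers": 1,"translation": [3.0,0,5.2],"roll": 0}]}}

```text
clock: 6.52
eef_pos: [0.5811, -0.031, 0.0732]
tool_rot: [0.995, -0.098, 0.001, -0.0]
ft_force: [-0.0, 0.1, 0.4]
grip_width: -0.0002
```

```bash
cat > st.py <<'E'
from h import *
o=bot.get_obs();p,M=tool();O=np.array([.584,-.031]);f=np.array([.9816,-.1908]);l=np.array([.1908,.9816])
print(o["clock"],p.round(4),"vice xy",((p[:2]-O)@f).round(4),((p[:2]-O)@l).round(4),"F",o["ft_force"].round(1))
w=bot.camera("wrist")
h=cv2.cvtColor(w["pixels"],cv2.COLOR_RGB2HSV)
E
python3 st.py
```

```text
6.5167 [ 0.5811 -0.031   0.0732] vice xy -0.0029 -0.0005 F [-0.   0.1  0.4]
```

Call:
{"fn": "play_rows", "kwargs": {"motion": [{"fingers": 1,"translation": [0.5,0,0.2],"roll": 0},{"fingers": 1,"translation": [1.0,0,0.2],"roll": 0},{"fingers": 1,"translation": [1.5,0,0.2],"roll": 0},{"fingers": 1,"translation": [2.0,0,0.2],"roll": 0},{"fingers": 1,"translation": [2.5,0,0.2],"roll": 0},{"fingers": 1,"translation": [2.8,0,0.2],"roll": 0}]}}

```text
clock: 7.07
eef_pos: [0.6073, -0.0362, 0.07]
tool_rot: [0.995, -0.098, 0.0, -0.0]
ft_force: [-2.6, -0.5, 1.3]
grip_width: -0.0001
```

```bash
python3 st.py; python3 -c "
from h import *
cv2.imwrite('pics/w4.png',bot.camera('wrist')['pixels'][:,:,::-1])"
```

```text
7.0667 [ 0.6073 -0.0362  0.07  ] vice xy 0.0239 -0.0007 F [-2.6 -0.5  1.3]
```

View pics/w4.png

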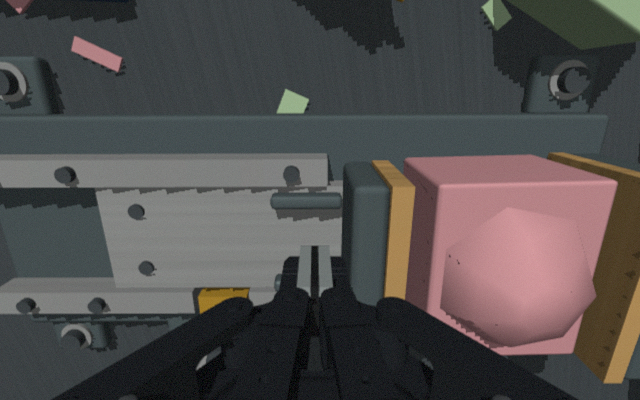

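Call:
{"fn": "play_rows", "kwargs": {"motion": [{"fingers": 1,"translation": [0.5,0,0],"roll": 0},{"fingers": 1,"translation": [0.9,0,0],"roll": 0},{"fingers": 1,"translation": [1.2,0,0],"roll": 0},{"fingers": 1,"translation": [1.5,0,0],"roll": 0},{"fingers": 1,"translation": [1.5,0,0],"roll": 0}]}}

```text
clock: 7.58
eef_pos: [0.6222, -0.0393, 0.0702]
tool_rot: [0.995, -0.098, 0.0, 0.0]
ft_force: [-0.0, 0.2, -0.1]
grip_width: -0.0001
```

```bash
python3 st.py
```

```text
7.5833 [ 0.6222 -0.0393  0.0702] vice xy 0.0391 -0.0009 F [-0.   0.2 -0.1]
```

Call:
{"fn": "play_rows", "kwargs": {"motion": [{"fingers": 1,"translation": [0.2,0,0],"roll": 0},{"fingers": 1,"translation": [0.4,0,0],"roll": 0},{"fingers": 1,"translation": [0.4,0,0],"roll": 0}]}}

```text
clock: 7.88
eef_pos: [0.6255, -0.0399, 0.0703]
tool_rot: [0.995, -0.098, 0.0, 0.0]
ft_force: [-1.9, 0.8, 0.7]
grip_width: 0.0
```

Call:
{"fn": "play_rows", "kwargs": {"motion": [{"fingers": 1,"translation": [0.15,0,0],"roll": 0},{"fingers": 1,"translation": [0.3,0,0],"roll": 0}]}}

```text
clock: 8.05
eef_pos: [0.628, -0.0404, 0.0703]
tool_rot: [0.995, -0.098, -0.0, -0.0]
ft_force: [-3.8, -0.1, 1.1]
grip_width: 0.0002
```

```bash
python3 st.py; python3 -c "
from h import *
a=bot.camera('wrist')['pixels'];b=bot.camera('side')['pixels'][130:250,225:385]
cv2.imwrite('pics/w5.png',np.hstack([cv2.resize(a[100:,240:],(400,300)),cv2.resize(b,(400,300),interpolation=2)])[:,:,::-1])"
```

```text
8.05 [ 0.628  -0.0404  0.0703] vice xy 0.045 -0.0008 F [-3.8 -0.1  1.1]
```

View pics/w5.png

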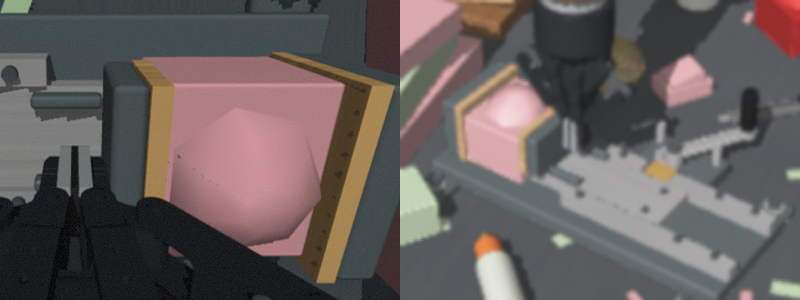

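The blank now sits almost against both beech faces and the lever is still back. I'll make small steps until the force rises.

Call:
{"fn": "play_rows", "kwargs": {"motion": [{"fingers": 1,"translation": [0.1,0,0],"roll": 0},{"fingers": 1,"translation": [0.1,0,0],"roll": 0}]}}

```text
clock: 8.37
eef_pos: [0.6284, -0.0405, 0.0703]
tool_rot: [0.995, -0.098, -0.001, -0.0]
ft_force: [-4.1, 1.3, 2.7]
grip_width: -0.0
```

Call:
{"fn": "play_rows", "kwargs": {"motion": [{"fingers": 1,"translation": [0.1,0,0],"roll": 0},{"fingers": 1,"translation": [0.1,0,0],"roll": 0}]}}

```text
clock: 8.53
eef_pos: [0.6284, -0.0405, 0.0703]
tool_rot: [0.995, -0.098, -0.002, -0.0]
ft_force: [-7.6, 1.4, 4.2]
grip_width: 0.0001
```

Call:
{"fn": "play_rows", "kwargs": {"motion": [{"fingers": 1,"translation": [0.1,0,0],"roll": 0},{"fingers": 1,"translation": [0.1,0,0],"roll": 0}]}}

```text
clock: 8.7
eef_pos: [0.6284, -0.0405, 0.0703]
tool_rot: [0.995, -0.098, -0.003, -0.0]
ft_force: [-9.4, 1.7, 7.0]
grip_width: 0.0002
```

The arm stalled at x=0.6284 while the force rose to 9–12 N, so the foam is snug. Back off and return to the lever.

```bash
python3 st.py; python3 -c "
from h import *
print(rel([.4898,-.1518,.13],-39))"
```

```text
8.7 [ 0.6284 -0.0405  0.0703] vice xy 0.0454 -0.0009 F [-9.4  1.7  7. ]
([-11.5, 13.6, -5.9], np.float64(27.8))
```

Call:
{"fn": "play_rows", "kwargs": {"motion": [{"fingers": 1,"translation": [-1,0,0],"roll": 0},{"fingers": 1,"translation": [-2,0,0],"roll": 0},{"fingers": 1,"translation": [-2,0,-3],"roll": 0},{"fingers": 1,"translation": [-2,0,-6],"roll": 0},{"fingers": 0.3,"translation": [-5,3,-6],"roll": 7},{"fingers": 0.3,"translation": [-7,6.5,-6],"roll": 14},{"fingers": 0.3,"translation": [-9,10,-6],"roll": 21},{"fingers": 0.3,"translation": [-11.7,13.6,-6],"roll": 27.8},{"fingers": 0.3,"translation": [-11.7,13.6,-6],"roll": 27.8},{"fingers": 0.3,"translation": [-11.7,13.6,-6],"roll": 27.8},{"fingers": 0.3,"translation": [-11.7,13.6,-6],"roll": 27.8}]}}

```text
clock: 9.67
eef_pos: [0.4913, -0.1522, 0.1311]
tool_rot: [0.943, -0.334, 0.002, -0.0]
ft_force: [0.6, -0.6, 0.9]
grip_width: 0.0302
```

Run:
```python
from h import *
o=bot.get_obs();print(tool()[0],o["ft_force"],o["grip_width"],rel([.4898,-.1518,.07],-39))
w=bot.camera("wrist");print(proj(w,[.4898,-.1518,.091]),proj(w,[.5433,-.0857,.051]))
cv2.imwrite("pics/w6.png",w["pixels"][:,:,::-1])
```

```text
[ 0.49126706 -0.15218606  0.13107369] [ 0.59899108 -0.56447085  0.92935525] 0.03019632266051331 ([-0.2, 0.1, 6.1], np.float64(-0.0))
[311.16198575 238.99342515] [310.79991081  78.83296939]
```

View pics/w6.png

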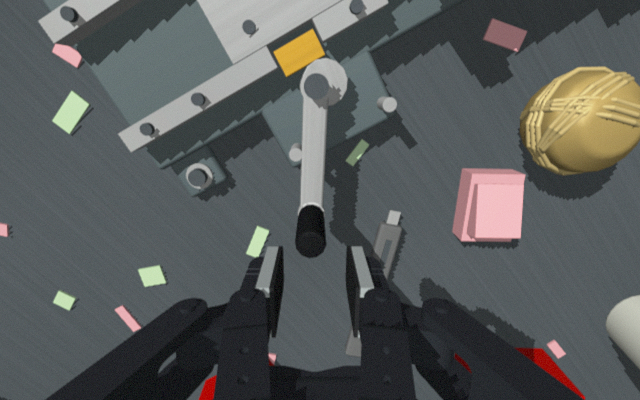

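The grip top is at (311,242), as predicted (311,239). I'll descend and swing back.

Call:
{"fn": "play_rows", "kwargs": {"motion": [{"fingers": 0.3,"translation": [-0.2,0.1,0.5],"roll": 0},{"fingers": 0.3,"translation": [-0.2,0.1,3],"roll": 0},{"fingers": 0.3,"translation": [-0.2,0.1,5.2],"roll": 0},{"fingers": 0.3,"translation": [-0.2,0.1,6.1],"roll": 0},{"fingers": 0.3,"translation": [-0.2,0.1,6.1],"roll": 0},{"fingers": 0.3,"translation": [-0.2,0.1,6.1],"roll": 0}]}}

```text
clock: 10.22
eef_pos: [0.4879, -0.1504, 0.0689]
tool_rot: [0.943, -0.333, -0.001, 0.0]
ft_force: [0.1, 0.0, -0.4]
grip_width: 0.03
```

```bash
cat > arc.py <<'E'
from h import *
import sys
o=bot.get_obs();p,M=tool();print(p,np.degrees(np.arctan2(M[1,0],M[0,0])),o["ft_force"],o["grip_width"])
C=np.array([.5433,-.0857]);d=p[:2]-C;print(np.linalg.norm(d),np.degrees(np.arctan2(d[1],d[0])))
for f in range(*map(int,sys.argv[1:])):
    r=np.radians(f);print(f,rel([*(C+.085*np.array([np.cos(r),np.sin(r)])),.07],f+90))
E
python3 arc.py -123 -74 6
```

```text
[ 0.48792755 -0.15043008  0.06888704] -38.94349510819815 [ 0.11445982  0.00234874 -0.36598018] 0.02999990367247804
0.08518269407254553 -130.54487247880456
-123 ([1.1, -0.1, -0.1], np.float64(-5.9))
-117 ([2.0, -0.2, -0.1], np.float64(-11.9))
-111 ([2.9, -0.4, -0.1], np.float64(-17.9))
-105 ([3.7, -0.7, -0.1], np.float64(-23.9))
-99 ([4.5, -1.1, -0.1], np.float64(-29.9))
-93 ([5.2, -1.6, -0.1], np.float64(-35.9))
-87 ([5.9, -2.2, -0.1], np.float64(-41.9))
-81 ([6.5, -2.8, -0.1], np.float64(-47.9))
-75 ([7.1, -3.5, -0.1], np.float64(-53.9))
```

Call:
{"fn": "play_rows", "kwargs": {"motion": [{"fingers": 0.3,"translation": [1.1,-0.1,0],"roll": -6},{"fingers": 0.3,"translation": [2.0,-0.2,0],"roll": -12},{"fingers": 0.3,"translation": [2.9,-0.4,0],"roll": -18},{"fingers": 0.3,"translation": [3.7,-0.7,0],"roll": -24},{"fingers": 0.3,"translation": [4.5,-1.1,0],"roll": -30},{"fingers": 0.3,"translation": [5.2,-1.6,0],"roll": -36},{"fingers": 0.3,"translation": [5.9,-2.2,0],"roll": -42},{"fingers": 0.3,"translation": [6.5,-2.8,0],"roll": -48},{"fingers": 0.3,"translation": [7.1,-3.5,0],"roll": -54},{"fingers": 0.3,"translation": [7.1,-3.5,0],"roll": -54}]}}

```text
clock: 11.05
eef_pos: [0.5665, -0.1687, 0.0702]
tool_rot: [0.991, 0.132, 0.001, 0.001]
ft_force: [-0.4, -0.8, -0.0]
grip_width: 0.0298
```

```bash
python3 arc.py -69 -26 5
```

```text
[ 0.56650261 -0.16867873  0.07020864] 15.11317348289434 [-0.35295761 -0.82622087 -0.00463008] 0.02984513937450803
0.08616165749648749 -74.37788036366001
-69 ([0.8, -0.2, 0.0], np.float64(-5.9))
-64 ([1.5, -0.3, 0.0], np.float64(-10.9))
-59 ([2.3, -0.4, 0.0], np.float64(-15.9))
-54 ([3.0, -0.7, 0.0], np.float64(-20.9))
-49 ([3.6, -1.0, 0.0], np.float64(-25.9))
-44 ([4.3, -1.3, 0.0], np.float64(-30.9))
-39 ([4.9, -1.7, 0.0], np.float64(-35.9))
-34 ([5.5, -2.2, 0.0], np.float64(-40.9))
-29 ([6.0, -2.7, 0.0], np.float64(-45.9))
```

Call:
{"fn": "play_rows", "kwargs": {"motion": [{"fingers": 0.3,"translation": [0.8,-0.1,0],"roll": -6},{"fingers": 0.3,"translation": [1.5,-0.2,0],"roll": -11},{"fingers": 0.3,"translation": [2.3,-0.4,0],"roll": -16},{"fingers": 0.3,"translation": [3.0,-0.7,0],"roll": -21},{"fingers": 0.3,"translation": [3.6,-1.0,0],"roll": -26},{"fingers": 0.3,"translation": [4.3,-1.3,0],"roll": -31},{"fingers": 0.3,"translation": [4.3,-1.3,0],"roll": -31}]}}

```text
clock: 11.63
eef_pos: [0.6034, -0.1457, 0.0702]
tool_rot: [0.921, 0.39, -0.0, 0.001]
ft_force: [-1.1, -3.5, -0.6]
grip_width: 0.0302
```

```bash
python3 arc.py -41 -22 3
```

```text
[ 0.60343673 -0.1456536   0.07022647] 45.9336242016284 [-1.09724202 -3.51293532 -0.57916956] 0.030245205795458516
0.08491678345623063 -44.91262640709145
-41 ([0.6, -0.0, 0.0], np.float64(-3.1))
-38 ([1.0, -0.0, 0.0], np.float64(-6.1))
-35 ([1.5, -0.1, 0.0], np.float64(-9.1))
-32 ([1.9, -0.2, 0.0], np.float64(-12.1))
-29 ([2.3, -0.3, 0.0], np.float64(-15.1))
-26 ([2.8, -0.4, 0.0], np.float64(-18.1))
-23 ([3.2, -0.6, 0.0], np.float64(-21.1))
```

Call:
{"fn": "play_rows", "kwargs": {"motion": [{"fingers": 0.3,"translation": [0.6,0,0],"roll": -3},{"fingers": 0.3,"translation": [1.0,0,0],"roll": -6},{"fingers": 0.3,"translation": [1.3,-0.1,0],"roll": -8},{"fingers": 0.3,"translation": [1.3,-0.1,0],"roll": -8}]}}

```text
clock: 11.97
eef_pos: [0.6111, -0.1363, 0.0702]
tool_rot: [0.892, 0.452, -0.001, 0.001]
ft_force: [-1.5, -4.4, 0.1]
grip_width: 0.0299
```

```bash
python3 arc.py -35 -25 3
```

```text
[ 0.6110926  -0.13629852  0.07017024] 53.76714842134669 [-1.54472224 -4.39531536  0.09588603] 0.029861036927687865
0.08459341901890763 -36.73664400870665
-35 ([0.3, 0.0, 0.0], np.float64(-1.2))
-32 ([0.7, 0.0, 0.0], np.float64(-4.2))
-29 ([1.1, -0.0, 0.0], np.float64(-7.2))
-26 ([1.6, -0.1, 0.0], np.float64(-10.2))
```

Call:
{"fn": "play_rows", "kwargs": {"motion": [{"fingers": 0.3,"translation": [0.3,0,0],"roll": -2},{"fingers": 0.3,"translation": [0.5,0,0],"roll": -3},{"fingers": 0.3,"translation": [0.5,0,0],"roll": -3}]}}

```text
clock: 12.22
eef_pos: [0.6126, -0.1336, 0.0701]
tool_rot: [0.88, 0.475, -0.002, 0.002]
ft_force: [-6.5, -7.9, 1.7]
grip_width: 0.0298
```

Call:
{"fn": "play_rows", "kwargs": {"motion": [{"fingers": 0.3,"translation": [0.3,0,0],"roll": -2},{"fingers": 0.3,"translation": [0.3,0,0],"roll": -2}]}}

```text
clock: 12.38
eef_pos: [0.6123, -0.1333, 0.07]
tool_rot: [0.872, 0.489, -0.005, 0.002]
ft_force: [-10.5, -13.6, 3.8]
grip_width: 0.03
```

```bash
python3 arc.py -29 -22 3
```

```text
[ 0.61226817 -0.13325239  0.06999684] 58.577506561417216 [-10.52979458 -13.64027796   3.83112913] 0.029976363052474777
0.08377253939151678 -34.58560527171518
-29 ([0.8, 0.1, -0.0], np.float64(-2.4))
-26 ([1.3, 0.1, -0.0], np.float64(-5.4))
-23 ([1.7, 0.0, -0.0], np.float64(-8.4))
```

Call:
{"fn": "play_rows", "kwargs": {"motion": [{"fingers": 0.3,"translation": [0.2,0,0],"roll": 0},{"fingers": 0.3,"translation": [0.3,0,0],"roll": 0},{"fingers": 0.3,"translation": [0.3,0,0],"roll": 0}]}}

```text
clock: 12.63
eef_pos: [0.6124, -0.1331, 0.0699]
tool_rot: [0.873, 0.488, -0.007, 0.004]
ft_force: [-14.2, -19.0, 5.0]
grip_width: 0.0297
```

Call:
{"fn": "play_rows", "kwargs": {"motion": [{"fingers": 0.3,"translation": [0.2,0,0],"roll": 0},{"fingers": 0.3,"translation": [0.3,0,0],"roll": 0},{"fingers": 0.3,"translation": [0.3,0,0],"roll": 0}]}}

```text
clock: 12.88
eef_pos: [0.6125, -0.133, 0.0698]
tool_rot: [0.873, 0.487, -0.009, 0.005]
ft_force: [-17.4, -23.7, 6.1]
grip_width: 0.0298
```

At 29 N it does not move, so the lever is on its stop. Release and rise.

Call:
{"fn": "play_rows", "kwargs": {"motion": [{"fingers": 0.3,"translation": [-0.8,0,0],"roll": 0},{"fingers": 0.3,"translation": [-1.4,0,0],"roll": 0},{"fingers": 0.3,"translation": [-1.5,0,0],"roll": 0},{"fingers": 0.3,"translation": [-1.5,0,0],"roll": 0}]}}

```text
clock: 13.22
eef_pos: [0.6121, -0.1361, 0.0702]
tool_rot: [0.871, 0.491, 0.001, 0.0]
ft_force: [0.7, 1.1, -0.8]
grip_width: 0.03
```

```bash
python3 arc.py 0 0
```

```text
[ 0.61214265 -0.13605734  0.07023341] 58.875338650520696 [ 0.68044025  1.07335326 -0.7998559 ] 0.030015662293941772
0.08529461384442566 -36.184895024855756
```

Call:
{"fn": "play_rows", "kwargs": {"motion": [{"fingers": 0.3,"translation": [-0.3,0,0],"roll": 0},{"fingers": 0.3,"translation": [-0.3,0,-2],"roll": 0},{"fingers": 0.3,"translation": [-0.3,0,-6],"roll": 0},{"fingers": 0.3,"translation": [-0.3,0,-10],"roll": 0},{"fingers": 0.3,"translation": [-0.3,0,-14],"roll": 0},{"fingers": 0.3,"translation": [-3,-4,-15],"roll": 0},{"fingers": 0.3,"translation": [-6,-7,-15],"roll": 0},{"fingers": 0.3,"translation": [-9,-10,-15],"roll": 0},{"fingers": 0.3,"translation": [-12,-13,-15],"roll": 0},{"fingers": 0.3,"translation": [-15,-16,-15],"roll": 0},{"fingers": 0.3,"translation": [-18,-18,-15],"roll": 0},{"fingers": 0.3,"translation": [-18,-18,-15],"roll": 0},{"fingers": 0.3,"translation": [-18,-18,-15],"roll": 0}]}}

```text
clock: 14.3
eef_pos: [0.3629, -0.1977, 0.2199]
tool_rot: [0.871, 0.491, 0.0, 0.0]
ft_force: [0.0, 0.2, -0.8]
grip_width: 0.0301
```

Run:
```python
from h import *
o=bot.get_obs();print(tool()[0],o["ft_force"])
t=bot.camera('top');s=bot.camera('side')
cv2.imwrite('pics/f.png',np.hstack([cv2.resize(x,(400,400),interpolation=2) for x in (t['pixels'][125:255,265:395],s['pixels'][125:265,225:365])])[:,:,::-1])
hsv=cv2.cvtColor(t["pixels"],cv2.COLOR_RGB2HSV)
m=cv2.inRange(hsv,(10,70,120),(25,255,255)); m[:130]=0;m[200:]=0;m[:,:290]=0;m[:,345:]=0
for c in cv2.findContours(m,0,1)[0]:
    if cv2.contourArea(c)>5:
        r=cv2.minAreaRect(c);print("beech",r,onz(t,r[0],.085).round(4))
```

```text
[ 0.36287166 -0.1976595   0.21993292] [ 0.04429887  0.24761594 -0.76809776]
beech ((317.0577087402344, 165.21153259277344), (30.790233612060547, 3.1378583908081055), 11.309932708740234) [ 0.6592 -0.0442  0.085 ]
beech ((322.5294494628906, 140.38235473632812), (30.316951751708984, 4.3656415939331055), 14.03624439239502) [ 0.7357 -0.0594  0.085 ]
```

View pics/f.png

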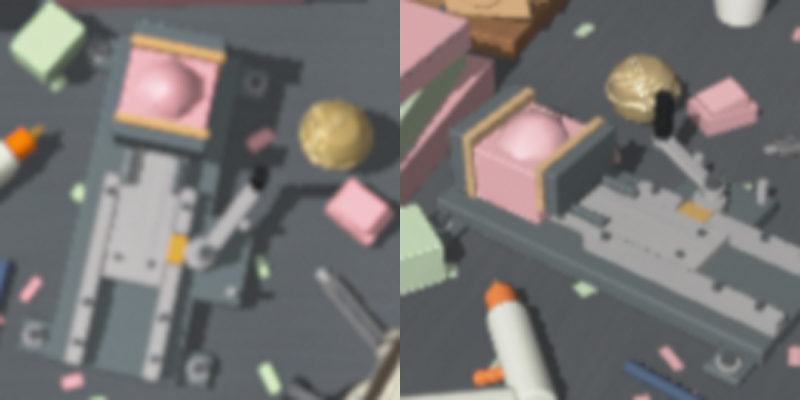

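The foam sits between both beech faces, the jaw has moved forward about 58 mm, the lever is back forward-right, and the bystanders are where they were.

```bash
python3 -c "
from workcell import bot
print(bot.job_done())"
```

```text
the job is handed in; nothing more can be done
None
```

The job is handed in at about 14.4 s on the robot's clock, with the foam clamped and the jaw locked as far as my checks show. No verdict was reported.

1. **Unlocking:** I straddled the grip with the fingertips and pushed the lever clockwise to a cam angle of about 1.6 rad, past the 1.4 rad low point.
2. **Sliding:** I pushed the jaw's back face with shut fingers at about 3–4 N until it stalled. The wrist force there rose to about 12 N without further travel, so the foam was snug.
3. **Locking:** I pushed the lever back until it no longer moved under about 30 N, then backed the arm well clear.

**Last checks:**
- **Jaw:** it moved about 58 mm in the top view, from about 0.024 m to about 0.081 m, where 0.080 is snug. The foam sits flush between both beech faces in both views.
- **Bystanders:** the ones in the final views (twine, offcut, green block, glue gun, and parts of the knife and marker) looked unmoved. The brush pot was almost out of frame and was not checked.
- **Arm:** it was touching nothing at the end.

**Not in full agreement:** the first top view put the lever at about -43°, but its lock stop should be near -36°. The lever therefore either started slightly off the stop or my angle was a few degrees out. At the end I judged it to be at about -38° from the finger contact, which is within the locked range. I did not test the lock by pushing on the jaw.

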